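# Lock the oyster box lid

### The arm

A 6-joint arm with a two-finger parallel gripper is mounted at the origin on the work surface. World frame = base frame: x ahead of the robot, y to its left, z up, the work surface at z = 0. Lengths are in m, angles in rad, forces in N, time in s.
With the tool pointing down it reaches from about 0.3 to 0.775 m from the base axis. Payload 14.6 kg.
Tool frame: the origin (TCP) lies on the centre line of the jaws, within the pads' length; the fingertips stand 14 mm ahead of it and the grasp point (between the pads) lies 5 mm behind it; x points along the fingers, y is the direction in which the jaws open and shut, and the axes are right-handed (so a half turn about x gives the same grasp; the last joint's range is limited). The gripper opens to 94 mm and grips with 3 to 60 N. Pads are 16 mm wide; open, the fingers measure 119 mm over their backs; the gripper's body (75 mm by 177 mm) begins 78 mm behind the grasp point.
Start: joints at [1.061, 0.3, 1.521, -0, 1.321, -0.067], TCP at [0.236, 0.497, 0.219] pointing down, gripper open.
Joint ranges: [-3.03, 3.03], [-0.79, 2.21], [0.23, 2.52], [-1.04, 4.18], [0, 3.07], [-2.55, 2.55]. Speed limits (rad/s): [2.22, 2.22, 2.57, 3.14, 3.14, 3.14].

### API

Orientations are given as [roll, pitch, yaw] about the fixed x, y, z axes, in that order (R = Rz(yaw) Ry(pitch) Rx(roll)).
In Python, from station import * gives the robot as it stands. The module is installed in compiled form; this text tells all that it offers.
- The arm moves only by the shell command python3 -m handwheel 'ROWS' [FORCE]. ROWS is JSON, a list of rows, each a list of 3 entries, a list of its own where there are three numbers: the shift along the tool's x, y, z in mm, then the turn about the tool's x in rad, then the gripper command: -1 is fully open, 1 is shut, values between are in proportion. In form: [[[dx, dy, dz], spin, gripper], ...]. A call has exactly 5 rows; each row is the pose to reach, as a shift and turn from the pose measured when the call began, along the tool's axes at that moment; what a row does not reach only later rows make up. A row lasts 1/10 s, in which the tool goes at most 50 mm and 8.59 degrees, less where a joint would pass 70% of its speed; a pose out of reach is approached as far as the arm can. A call with a gripper value outside its range is refused whole. The fingers move at their own pace and stop on an object; FORCE is the grip in N (left out, the last holds). Time passes only in rows, so rows that repeat a pose let the fingers close, or fill a call up. It gives the time, the measured TCP pose, the force and the opening at its end, in the units of the state.
- get_obs(): the state, without advancing time (a new reading comes with each control period).
- camera(name): name is "side" or "top" or "wrist"; returns (picture, depth): 420x560x3 uint8, blue, green, red; 420x560 float32, m along the optical axis (not along the pixel's ray), 0 where there is no reading.
- camera_info(name): a dict with "fx", "fy", "cx", "cy" (pixels), "extrinsics" (4x4, takes a point from camera to world coordinates). Camera axes: x right, y down, z forward; pixel columns grow to the right and rows downward; lengths in m; the calibration is good to about 2 mm. A picture is of the moment at which its call begins: read the wrist's pose just before it. camera_info takes no time and is no camera call; for the wrist camera it gives the pose at the moment of the call.
- hand_in(): hands the job in, once; it reports no verdict.
The state is a dict: "time_s": time; "qpos": joint angles; "joint_vel": joint speeds; "tau": joint torques, N m; "ee_pos": TCP position; "eef_rot": TCP orientation; "force": force on the tool from outside, world axes, zero at the start; "moment": the same for the moment, N m; "grip_width": finger opening in m.
Only numpy, scipy, OpenCV 4.12 (cv2) and the standard library are available. Lean on these libraries where they do the work, as an engineer would, in place of code of your own. Each camera call takes 0.05 s, during which the arm holds its last target. There are 200 camera calls.

### The job

One of the two round locks on the lid of the insulated oyster box is still open (its slot points to the red marks). With the red key, turn that lock clockwise a quarter turn until it is fully home, its slot on the green marks, and put the key back upright in its wooden stand. Leave the other lock closed.

Things in the scene. Friction and masses are not known exactly. Their poses are not given: they have to be found in the camera images.
- key_grip (a point): Loose red key, about 0.1 kg, upright in its stand, blade down. Point: middle of the handle, 61 mm above the blade tip; z up the key, x along the blade's width. Handle 40 mm (x) by 14 mm (y; grip across it), reaching 28 mm above and below the point. Under it a steel collar 50 x 20 x 6 mm, then the blade: 32 mm wide, 4 mm thick, 26 mm long. In the stand the point is 75 mm above the table.
- stand_top (a point): The key's fixed wooden stand, a block 75 x 55 mm, 40 mm high. Point: centre of its top, in the mouth of the well for the blade; x along the well. The well is 39 x 10 mm, 34 mm deep, with a 4 mm flare at the mouth; the key's collar rests on the top, with the handle point 35 mm above this point.
- slot_a (a point): The open lock: dark round head, 60 mm across, on a white disc on the blue lid (150 mm high) of a fixed white box; either of two equal locks 220 mm apart. Point: on the turning axis at the head's top; z up, x along the slot, turning with it. Slot 8 mm wide, 50 mm long, 14 mm deep, sides flared to 20 mm over the top 6 mm. With the blade at its bottom, the handle point is 47 mm above this point.
- lock_a (a joint): Angle of the open lock (rad): 0 is open, slot on the two red marks of the disc; grows clockwise seen from above to a hard stop at 1.571, slot on the two green marks (fully home). Starts between 0 and 0.15, turns with about 0.06 N m of friction and stays where left. The blade has some 7 degrees of play either way in the slot, so turn the key a little beyond the quarter turn.
- lock_b (a joint): Angle of the other lock on the lid, of the same build and already closed: about 1.55 at the start, slot on its green marks. It must stay closed.
Not all that is in view belongs to the job. What is shaped like the part that bears key_grip but yellow is not meant.

How it is judged:
On the way:
1. the open lock has been turned home with the key in its slot (value of joint lock_a above 1.36 rad and horizontal distance between key_grip and slot_a below 0.03 m and distance between key_grip and slot_a below 0.062 m), for 0.1 s.
At the end, for the whole second after the job is handed in: Both locks are closed, within 12 degrees of their stops, and the key stands upright (within 10 degrees) in its stand, its handle point within 15 mm sideways of the stand's centre and less than 45 mm above its top (fully down is 35 mm) (value of joint each of lock_a, lock_b above 1.36 rad and horizontal distance between key_grip and stand_top below 0.015 m and z of key_grip in the frame of stand_top below 0.045 m and angle between key_grip's own z axis and vertical below 0.175 rad); the robot touches nothing.
It fails at once if the closed lock was turned open by more than 12 degrees (value of joint lock_b below 1.36 rad).
It also fails if it takes over 54 s, if anything falls off the work surface, if the arm or the gripper's body presses on something with over 40 N, if the wrist force passes 120 N, or if a joint passes its speed limit or range.

## Working session

There is one attempt and no reset: what is moved stays moved. The work goes in short steps, Python scripts to look and compute and a shell command to move; the robot and the scene stay as the last step left them, time stands still between calls to the robot, and variables do not carry over. Pictures are saved under pics/ and viewed, about 8 in all and at most 12, crops included, and the job is handed in when it is done.

```bash
mkdir -p pics; cat > h.py <<'E'
import numpy as np, cv2
from station import *
def ray(info,u,v,z):
    T=np.array(info["extrinsics"]); d=T[:3,:3]@np.array([(u-info["cx"])/info["fx"],(v-info["cy"])/info["fy"],1]); o=T[:3,3]
    return o+d*(z-o[2])/d[2]
def pts(info,depth):
    v,u=np.mgrid[:depth.shape[0],:depth.shape[1]]
    P=np.stack([(u-info["cx"])/info["fx"]*depth,(v-info["cy"])/info["fy"]*depth,depth],-1)
    T=np.array(info["extrinsics"]); return P@T[:3,:3].T+T[:3,3]
E
python3 - <<'E'
from h import *
o=get_obs(); print(o)
for n in ("top","side"):
    i=camera_info(n); p,d=camera(n); cv2.imwrite(f"pics/{n}0.png",p); np.savez(f"{n}0.npz",p=p,d=d); print(n,i)
E
```

```text
{'time_s': 0.0, 'qpos': array([ 1.06140039e+00,  3.00495019e-01,  1.52158348e+00,  5.97680538e-06,
        1.32068506e+00, -6.66141521e-02]), 'joint_vel': array([-0.00061085, -0.00199337, -0.00053191,  0.00014583, -0.00082701,
       -0.000687  ]), 'tau': array([ 1.96123809e-03, -5.31824005e+01, -3.52729332e+01,  7.09006819e-02,
        2.45218672e-02, -9.87109547e-05]), 'ee_pos': array([0.2355391 , 0.49674229, 0.21887218]), 'eef_rot': array([-1.64235453,  1.5696254 , -2.0851378 ]), 'force': array([ 0.07849874, -0.18216791, -0.09147303]), 'moment': array([ 0.01821909,  0.0274826 , -0.02863674]), 'grip_width': 0.09414268370068478}
top {'fx': 468.12905800251445, 'fy': 468.12905800251445, 'cx': 279.00628850035787, 'cy': 200.61151630333006, 'extrinsics': array([[ 0.01081767, -0.98718014,  0.15924307,  0.39846978],
       [-0.99953268, -0.01522859, -0.02650502,  0.01365195],
       [ 0.02859028, -0.15888193, -0.98688354,  1.12773032],
       [ 0.        ,  0.        ,  0.        ,  1.        ]])}
side {'fx': 427.1424029068977, 'fy': 427.1424029068977, 'cx': 273.9195647652071, 'cy': 205.69166296993416, 'extrinsics': array([[ 0.8184547 , -0.40559709,  0.40696794,  0.19704271],
       [-0.57455632, -0.58281618,  0.57463931, -0.50598579],
       [ 0.00411547, -0.70414224, -0.71004701,  0.7686963 ],
       [ 0.        ,  0.        ,  0.        ,  1.        ]])}
```

View pics/top0.png

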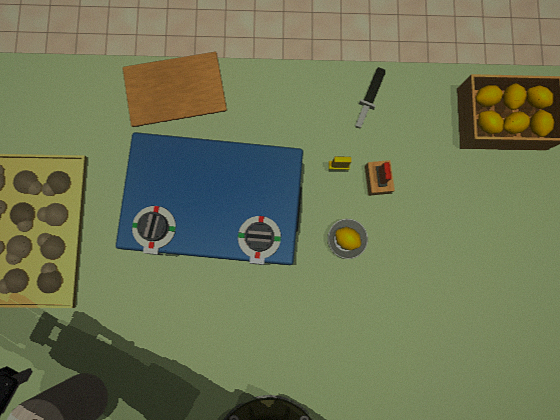

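View pics/side0.png

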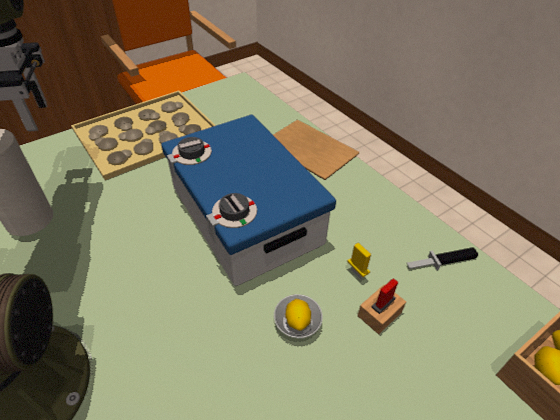

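Top view: red key in its stand at (383,173), and a yellow lookalike at (340,163) that is not meant. There are two locks. The left one at (153,228) has its slot towards the red marks, so it looks open. The right one at (260,237) has its slot towards the green marks, so it looks closed. I'll confirm with one enlarged crop and measure.

```bash
python3 - <<'E'
from h import *
z=np.load("top0.npz");p=z["p"];d=z["d"];i=camera_info("top")
P=pts(i,d)
a=cv2.resize(p[200:258,125:187],None,fx=6,fy=6,interpolation=2);b=cv2.resize(p[210:268,232:294],None,fx=6,fy=6,interpolation=2)
c=cv2.resize(p[145:203,320:402],None,fx=6,fy=6,interpolation=2)
im=np.zeros((348*1+348,372*2,3),np.uint8);im[:348,:372]=a;im[:348,372:]=b;im[348:,:492]=c
cv2.imwrite("pics/crop.png",cv2.resize(im,None,fx=.85,fy=.85))
hsv=cv2.cvtColor(p,cv2.COLOR_BGR2HSV)
red=((hsv[...,0]<8)|(hsv[...,0]>172))&(hsv[...,1]>170)&(hsv[...,2]>80)
grn=(hsv[...,0]>50)&(hsv[...,0]<85)&(hsv[...,1]>150)
for nm,m in (("red",red),("grn",grn)):
    n,l,s,c=cv2.connectedComponentsWithStats(m.astype(np.uint8))
    for k in range(1,n):
        if s[k,4]>6 and s[k,1]>140 and s[k,1]<270:
            q=P[l==k]; print(nm,c[k].round(1),s[k,4],"xyz med",np.median(q,0).round(3),"zmax",q[:,2].max().round(3),"ray@.15",ray(i,*c[k],.15).round(4))
# heads: dark points above lid
for nm,(u,v) in dict(L=(153,228),R=(260,237)).items():
    w=np.s_[v-25:v+25,u-25:u+25]; m=(hsv[w][...,2]<90)&(hsv[w][...,1]<90); n,l,s,c=cv2.connectedComponentsWithStats(m.astype(np.uint8)); k=1+s[1:,4].argmax()
    cc=cv2.findContours((l==k).astype(np.uint8),0,2)[0]; e=cv2.fitEllipse(max(cc,key=len)); uv=np.array(e[0])+[u-25,v-25]; zz=P[w][l==k][:,2]
    print(nm,e,"z",np.percentile(zz,[5,50,90,99]).round(4),[ray(i,*uv,h).round(4) for h in (.165,.175)])
# key/stand
w=np.s_[155:200,360:400]
print("stand z hist",np.histogram(P[w][...,2],bins=np.arange(-.01,.13,.01)))
m=((abs(P[w][...,2]-.04)<.008)|((hsv[w][...,0]>5)&(hsv[w][...,0]<18)&(P[w][...,2]>.032)))
m=m.astype(np.uint8); r=cv2.minAreaRect(cv2.findNonZero(m)); bx=cv2.boxPoints(r)+[360,155]; print(r, [ray(i,*q,.04).round(3) for q in bx])
m=(red[w]&(P[w][...,2]>.09)); q=P[w][m]; print("keytop",q.mean(0),len(q)); r=cv2.minAreaRect(q[:,:2].astype(np.float32)); print(r)
E
```

```text
red [387.  170.5] 91 xyz med [ 0.637 -0.257  0.101] zmax 0.106 ray@.15 [ 0.6256 -0.2445  0.15  ]
red [155.8 208.5] 24 xyz med [0.535 0.244 0.154] zmax 0.158 ray@.15 [0.5355 0.2453 0.15  ]
red [260.8 218.7] 23 xyz med [0.516 0.025 0.155] zmax 0.158 ray@.15 [0.5172 0.0252 0.15  ]
red [150.9 244.4] 27 xyz med [0.461 0.251 0.154] zmax 0.158 ray@.15 [0.4603 0.2514 0.15  ]
red [257.  254.6] 24 xyz med [0.441 0.032 0.154] zmax 0.159 ray@.15 [0.442  0.0318 0.15  ]
grn [134.3 224.7] 19 xyz med [0.5   0.286 0.154] zmax 0.158 ray@.15 [0.5009 0.2881 0.15  ]
grn [171.1 228.4] 21 xyz med [0.494 0.211 0.154] zmax 0.158 ray@.15 [0.4941 0.2115 0.15  ]
grn [240.9 235. ] 24 xyz med [0.482 0.066 0.154] zmax 0.157 ray@.15 [0.4823 0.0662 0.15  ]
grn [276.9 238.6] 21 xyz med [ 0.475 -0.009  0.154] zmax 0.157 ray@.15 [ 0.4759 -0.009   0.15  ]
L ((24.457502365112305, 23.12184715270996), (28.331504821777344, 31.04079818725586), 95.68783569335938) z [0.1572 0.1723 0.1751 0.1792] [array([0.4969, 0.2467, 0.165 ]), array([0.4958, 0.2443, 0.175 ])]
R ((24.00170135498047, 24.28807830810547), (28.54595947265625, 29.104352951049805), 133.82518005371094) z [0.1569 0.1726 0.1752 0.1776] [array([0.4789, 0.0281, 0.165 ]), array([0.4781, 0.028 , 0.175 ])]
stand z hist (array([531, 428,  42,  47, 263, 266,  23,  16,  26,  23,  48,  78,   0,
         0]), array([-0.01,  0.  ,  0.01,  0.02,  0.03,  0.04,  0.05,  0.06,  0.07,
        0.08,  0.09,  0.1 ,  0.11,  0.12,  0.13]))
((20.679040908813477, 21.342792510986328), (31.785371780395508, 23.855548858642578), 82.40535736083984) [array([ 0.671, -0.225,  0.04 ]), array([ 0.679, -0.283,  0.04 ]), array([ 0.603, -0.29 ,  0.04 ]), array([ 0.594, -0.234,  0.04 ])]
keytop [ 0.63695466 -0.25740188  0.10105263] 91
((0.6375944018363953, -0.2579497694969177), (0.037024546414613724, 0.012153981253504753), 7.256563663482666)
```

View pics/crop.png

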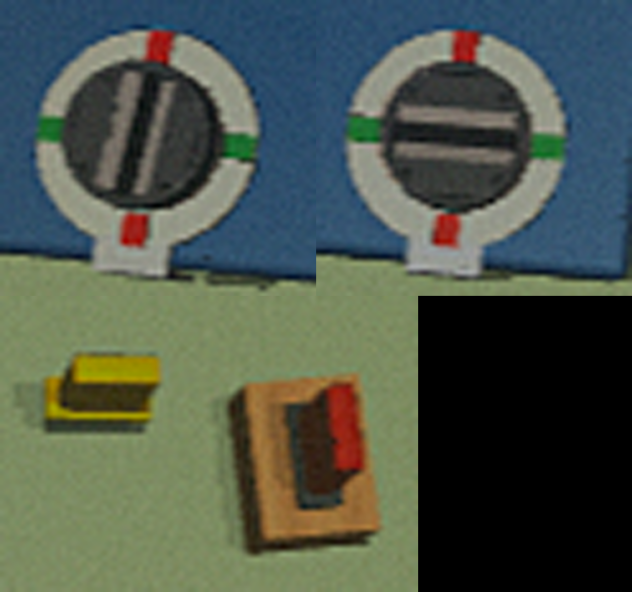

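The left lock's slot lies about 7° clockwise of the red marks, so it is lock_a (open). The right lock's slot is on green. The key sits in the wooden stand, and the yellow piece stands on the table. The sizes fit: the locks come out 220 mm apart, and the stand centre and key top agree at (0.637,-0.258), yaw about 6.5°.

Next I work out the moves.

```bash
cat >> h.py <<'E'
from scipy.spatial.transform import Rotation as Ro
def goto(xyz,keyyaw_deg,flip=0,offs=0):
    """print tool shift (mm) and spin to put GRASP point (5mm behind TCP) at xyz, tool y perpendicular to key x"""
    o=get_obs(); R=Ro.from_euler("xyz",o["eef_rot"]).as_matrix()
    g=o["ee_pos"]-0.005*R[:,0]
    s=R.T@(np.array(xyz)-g)*1000
    yy=np.degrees(np.arctan2(R[1,1],R[0,1])) # world yaw of tool y
    sp=(-(keyyaw_deg+90+180*flip-yy)+180)%360-180
    print("t",o["time_s"],"grasp",g.round(4),"tilt",np.degrees(np.arccos(-R[2,0])).round(2),"yaw y",yy.round(2),"shift",s.round(1),"spin",np.radians(sp).round(3),"q",o["qpos"].round(2),"F",o["force"].round(1),"M",o["moment"].round(2),"w",o["grip_width"].round(4))
KEY=(0.637,-0.2575); KY=6.5; LOCK=(0.4972,0.2475)
E
python3 - <<'E'
from h import *
o=get_obs(); print(Ro.from_euler("xyz",o["eef_rot"]).as_matrix().round(3))
goto((*KEY,.20),KY); goto((*KEY,.20),KY,1); goto((*LOCK,.26),-12);goto((*LOCK,.26),-12,1)
E
```

```text
[[-0.001  0.428  0.904]
 [-0.001  0.904 -0.428]
 [-1.    -0.001 -0.   ]]Traceback (most recent call last):
  File "<stdin>", line 3, in <module>
  File "h.py", line 18, in goto
    print("t",o["time_s"],"grasp",g.round(4),"tilt",np.degrees(np.arccos(-R[2,0])).round(2),"yaw y",yy.round(2),"shift",s.round(1),"spin",np.radians(sp).round(3),"q",o["qpos"].round(2),"F",o["force"].round(1),"M",o["moment"].round(2),"w",o["grip_width"].round(4))
                                                                                                                                                                                                                                              ^^^^^^^^^^^^^^^^^^^^^
AttributeError: 'float' object has no attribute 'round'
```

```bash
sed -i 's/o\["grip_width"\].round(4)/round(float(o["grip_width"]),4)/' h.py
python3 - <<'E'
from h import *
goto((*KEY,.20),KY); goto((*LOCK,.26),-12)
E
```

```text
t 0.1 grasp [0.2356 0.4968 0.2239] tilt 0.06 yaw y 64.63 shift [  24.4 -509.5  685.9] spin -0.556 q [ 1.06  0.3   1.52  0.    1.32 -0.07] F [-0.  -0.3 -0.2] M [ 0.   -0.   -0.01] w 0.0937
t 0.1 grasp [0.2356 0.4968 0.2239] tilt 0.06 yaw y 64.63 shift [ -36.  -113.1  343.2] spin -0.233 q [ 1.06  0.3   1.52  0.    1.32 -0.07] F [-0.  -0.3 -0.2] M [ 0.   -0.   -0.01] w 0.0937
```

```bash
python3 -m handwheel '[[[-30,-29,39],0,-1],[[-30,-58,78],0,-1],[[-30,-87,117],0,-1],[[-30,-116,156],0,-1],[[-30,-145,195],0,-1]]' 
python3 -m handwheel '[[[0,-29,39],0,-1],[[0,-58,78],0,-1],[[0,-87,117],0,-1],[[0,-116,156],0,-1],[[0,-145,195],0,-1]]' 
python3 -m handwheel '[[[0,-29,39],0,-1],[[0,-58,78],0,-1],[[0,-87,117],0,-1],[[0,-116,156],0,-1],[[0,-145,195],0,-1]]'
python3 -c "
from h import *
goto((*KEY,.20),KY)"
```

```text
time_s: 0.6
ee_pos: [0.3498, 0.2808, 0.249]
eef_rot: [-1.636, 1.57, -2.078]
force: [1.4, 1.0, -0.0]
grip_width: 0.0938
time_s: 1.1
ee_pos: [0.4644, 0.0643, 0.2491]
eef_rot: [-1.648, 1.57, -2.091]
force: [0.7, 1.3, 0.9]
grip_width: 0.0939
time_s: 1.6
ee_pos: [0.579, -0.1523, 0.2489]
eef_rot: [-2.101, 1.57, -2.543]
force: [1.3, 1.3, 0.7]
grip_width: 0.094
t 1.6 grasp [ 0.579  -0.1523  0.2539] tilt 0.07 yaw y 64.63 shift [ 53.9 -70.1  97.5] spin -0.556 q [-0.32  0.39  1.33 -0.    1.42 -1.45] F [1.3 1.3 0.7] M [ 0.04 -0.01 -0.02] w 0.094
```

```bash
python3 -m handwheel '[[[15,-20,25],-0.14,-1],[[30,-40,50],-0.28,-1],[[45,-60,80],-0.42,-1],[[54,-70,97],-0.556,-1],[[54,-70,97],-0.556,-1]]' 
python3 - <<'E'
from h import *
goto((*KEY,.078),KY)
i=camera_info("wrist");p,d=camera("wrist");cv2.imwrite("pics/w1.png",p);np.savez("w1.npz",p=p,d=d);P=pts(i,d)
hsv=cv2.cvtColor(p,cv2.COLOR_BGR2HSV)
red=((hsv[...,0]<8)|(hsv[...,0]>172))&(hsv[...,1]>170)&(hsv[...,2]>60)
q=P[red]; t=q[(q[:,2]>.098)&(q[:,2]<.11)]; print(len(q),len(t)); r=cv2.minAreaRect(t[:,:2].astype(np.float32)); print("keytop",r,t.mean(0))
E
```

```text
time_s: 2.1
ee_pos: [0.6363, -0.2588, 0.1918]
eef_rot: [2.845, 1.566, 2.96]
force: [-0.5, 1.3, -0.3]
grip_width: 0.094
t 2.1 grasp [ 0.6364 -0.2589  0.1968] tilt 0.27 yaw y 96.61 shift [118.8   1.1   1.3] spin 0.002 q [-0.44  0.64  1.1  -0.    1.41 -2.13] F [-0.5  1.3 -0.3] M [-0.   -0.02 -0.  ] w 0.094
1037 842
keytop ((0.6362572312355042, -0.25857675075531006), (0.037453845143318176, 0.013086042366921902), 6.249173164367676) [ 0.63571142 -0.25878164  0.10146947]
```

View pics/w1.png

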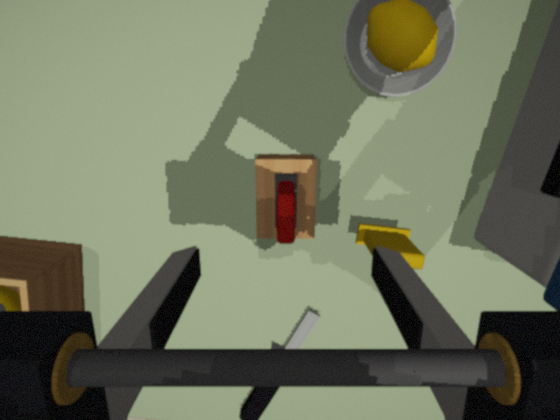

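The key handle is centred between the fingers at about (286,210), and the yellow piece stands to the right at (390,245). I'll narrow the jaws to clear it, descend and grip.

```bash
python3 -m handwheel '[[[0,0,0],0,0],[[30,0,0],0,0],[[60,0,0],0,0],[[90,0,0],0,0],[[117,0,0],0,0]]' 40
python3 -c "
from h import *
goto((0.6362,-0.2586,.079),6.4)"
```

```text
time_s: 2.65
ee_pos: [0.6357, -0.2566, 0.0758]
eef_rot: [2.944, 1.568, 3.054]
force: [0.4, -0.8, -0.0]
grip_width: 0.0571
t 2.65 grasp [ 0.6358 -0.2566  0.0808] tilt 0.16 yaw y 96.29 shift [ 1.8 -2.   0.2] spin -0.002 q [-0.44  0.74  1.21 -0.    1.19 -2.12] F [ 0.4 -0.8 -0. ] M [0.03 0.01 0.05] w 0.0571
```

```bash
python3 -m handwheel '[[[2,-2,0],0,0],[[2,-2,0],0,1],[[2,-2,0],0,1],[[2,-2,0],0,1],[[2,-2,0],0,1]]' 40
python3 -m handwheel '[[[0,0,0],0,1],[[0,0,0],0,1],[[0,0,0],0,1],[[0,0,0],0,1],[[0,0,0],0,1]]' 40
python3 -c "
from h import *
goto((0.6362,-0.2586,.079),6.4)"
```

```text
time_s: 3.15
ee_pos: [0.6363, -0.2587, 0.075]
eef_rot: [-2.955, 1.569, -2.845]
force: [0.0, -0.6, -0.5]
grip_width: 0.0182
time_s: 3.65
ee_pos: [0.6363, -0.2587, 0.0751]
eef_rot: [-2.928, 1.569, -2.818]
force: [-0.7, 0.0, 0.7]
grip_width: 0.0139
t 3.65 grasp [ 0.6363 -0.2587  0.0801] tilt 0.08 yaw y 96.28 shift [ 1.1  0.1 -0.1] spin -0.002 q [-0.44  0.74  1.21 -0.    1.19 -2.12] F [-0.7  0.   0.7] M [0.06 0.09 0.03] w 0.0139
```

Held, opening 13.9 mm. I lift to clear the lid.

```bash
python3 -m handwheel '[[[-20,0,0],0,1],[[-60,0,0],0,1],[[-110,0,0],0,1],[[-160,0,0],0,1],[[-205,0,0],0,1]]' 40
python3 -c "
from h import *
goto((*LOCK,.29),-12)"
```

```text
time_s: 4.15
ee_pos: [0.6364, -0.2585, 0.2828]
eef_rot: [-2.042, 1.57, -1.932]
force: [-0.4, 0.1, -0.6]
grip_width: 0.0141
t 4.15 grasp [ 0.6364 -0.2585  0.2878] tilt 0.06 yaw y 96.28 shift [ -2.6 518.2 -82.9] spin 0.319 q [-0.44  0.59  0.96 -0.    1.59 -2.12] F [-0.4  0.1 -0.6] M [ 0.02  0.02 -0.04] w 0.0141
```

```bash
python3 -m handwheel '[[[-2,40,-6],0,1],[[-2,84,-13],0,1],[[-2,128,-20],0,1],[[-2,172,-27],0,1],[[-2,216,-35],0,1]]' 40
python3 -m handwheel '[[[0,44,-7],0.05,1],[[0,88,-14],0.14,1],[[0,132,-21],0.22,1],[[0,176,-28],0.3,1],[[0,216,-35],0.32,1]]' 40
python3 - <<'E'
from h import *
goto((*LOCK,.29),-12)
i=camera_info("wrist");p,d=camera("wrist");cv2.imwrite("pics/w2.png",p);np.savez("w2.npz",p=p,d=d,T=i["extrinsics"])
E
```

```text
time_s: 4.65
ee_pos: [0.5772, -0.0461, 0.2846]
eef_rot: [-1.994, 1.57, -1.884]
force: [1.7, 0.3, -0.8]
grip_width: 0.0136
time_s: 5.15
ee_pos: [0.5179, 0.1666, 0.2846]
eef_rot: [-1.446, 1.57, -1.66]
force: [1.8, 0.4, -1.1]
grip_width: 0.0139
t 5.15 grasp [0.5179 0.1667 0.2896] tilt 0.04 yaw y 77.78 shift [ -0.5  74.6 -37.3] spin -0.004 q [ 0.24  0.25  1.44 -0.    1.46 -1.11] F [ 1.8  0.4 -1.1] M [ 0.   -0.04  0.  ] w 0.0139
```

View pics/w2.png

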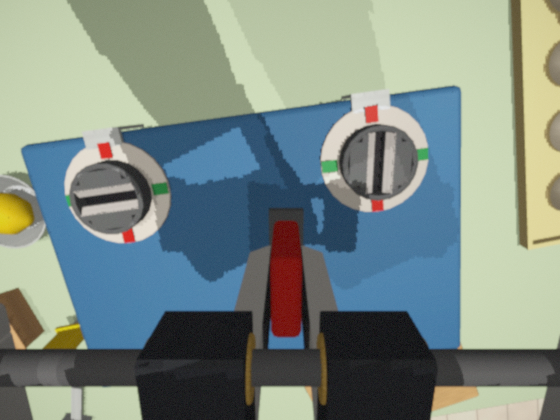

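The open lock is at (381,160) with its slot nearly image-vertical, red marks at (371,114) and (377,205). The closed lock is at (108,198). The key is held upright at (286,270). Next I measure the slot axis and centre.

```bash
python3 - <<'E'
from h import *
z=np.load("w2.npz");p=z["p"];d=z["d"];i=dict(camera_info("wrist"));i["extrinsics"]=z["T"];P=pts(i,d)
hsv=cv2.cvtColor(p,cv2.COLOR_BGR2HSV)
w=np.s_[100:215,320:432]; Q=P[w];h=hsv[w]
print("z",np.histogram(Q[...,2],bins=np.arange(.13,.19,.005)))
top=(Q[...,2]>.1705)&(Q[...,2]<.182)
r=Q[top]; c,rad=cv2.minEnclosingCircle(r[:,:2].astype(np.float32)); print("head",c,rad,np.median(r[:,2]))
for nm,m in (("red",((h[...,0]<8)|(h[...,0]>172))&(h[...,1]>150)&(h[...,2]>80)),("grn",(h[...,0]>50)&(h[...,0]<85)&(h[...,1]>130)&(h[...,2]>70))):
    n,l,s,cc=cv2.connectedComponentsWithStats(m.astype(np.uint8)); M=[ray(i,*(cc[k]+[320,100]),.153) for k in range(1,n) if s[k,4]>25]
    print(nm,np.round(M,4),"mid",np.mean(M,0).round(4),np.degrees(np.arctan2(*(M[0]-M[1])[1::-1])).round(1))
C=np.array([.4972,.2475])
for nm,m in (("deep",(np.hypot(*(Q[...,:2]-C).transpose(2,0,1))<.024)&(Q[...,2]<.167)),("dark",(h[...,2]<38)&(np.hypot(*(Q[...,:2]-C).transpose(2,0,1))<.024))):
    n,l,s,cc=cv2.connectedComponentsWithStats(m.astype(np.uint8));k=1+s[1:,4].argmax()
    q=Q[l==k]; f=cv2.fitLine(q[:,:2].astype(np.float32),1,0,.01,.01).ravel(); print(nm,len(q),"yaw",np.degrees(np.arctan2(f[1]*np.sign(f[0]),abs(f[0]))).round(1),"pt",f[2:],"z",np.percentile(q[:,2],[5,50,95]).round(4), cv2.minAreaRect(q[:,:2].astype(np.float32)))
E
```

```text
z (array([   0,    1,   19, 1953, 5514,  840,  379,  486, 3436,  140,    0]), array([0.13 , 0.135, 0.14 , 0.145, 0.15 , 0.155, 0.16 , 0.165, 0.17 ,
       0.175, 0.18 , 0.185]))
head (0.4966720640659332, 0.24692369997501373) 0.03015545941889286 0.17367030552740695
red [[0.4591 0.2504 0.153 ]
 [0.5359 0.244  0.153 ]] mid [0.4975 0.2472 0.153 ] 175.2
grn [[0.5    0.2876 0.153 ]
 [0.4937 0.2101 0.153 ]] mid [0.4968 0.2489 0.153 ] 85.3
deep 575 yaw -10.9 pt [0.4994856  0.24817641] z [0.1588 0.1602 0.1656] ((0.4970710575580597, 0.24697566032409668), (0.008951573632657528, 0.04757747799158096), 78.73065185546875)
dark 18 yaw -10.7 pt [0.48061904 0.2542134 ] z [0.1589 0.1602 0.1624] ((0.4801885783672333, 0.2536967396736145), (0.0018968883669003844, 0.007100685499608517), 77.92019653320312)
```

The measurements agree with each other and with the stated sizes: axis at (0.4970, 0.2474), top z 0.174, slot yaw -11°.

```bash
python3 -m handwheel '[[[0,37,-18],0,1],[[0,74,-37],-0.02,1],[[0,74,-37],-0.02,1],[[0,74,-37],-0.02,1],[[0,74,-37],-0.02,1]]' 50
python3 -c "
from h import *
goto((.4970,.2474,.245),-11)"
```

```text
time_s: 5.7
ee_pos: [0.496, 0.2503, 0.2846]
eef_rot: [2.619, 1.57, 2.428]
force: [-0.1, -0.3, -1.4]
grip_width: 0.0134
t 5.7 grasp [0.496  0.2503 0.2896] tilt 0.04 yaw y 79.07 shift [44.6 -2.7  1.6] spin 0.001 q [ 0.4   0.27  1.41  0.    1.46 -0.98] F [-0.1 -0.3 -1.4] M [-0.01 -0.01  0.03] w 0.0134
```

```bash
python3 -m handwheel '[[[0,-3,1.5],0,1],[[20,-3,1.5],0,1],[[42,-3,1.5],0,1],[[42,-3,1.5],0,1],[[42,-3,1.5],0,1]]' 50
python3 -c "
from h import *
goto((.4970,.2474,.226),-11)"
```

```text
time_s: 6.2
ee_pos: [0.4972, 0.2465, 0.2433]
eef_rot: [2.393, 1.57, 2.201]
force: [0.1, -0.4, -0.2]
grip_width: 0.0136
t 6.2 grasp [0.4972 0.2465 0.2483] tilt 0.03 yaw y 79.02 shift [22.3  0.8 -0.4] spin 0.0 q [ 0.39  0.29  1.47  0.    1.37 -0.99] F [ 0.1 -0.4 -0.2] M [ 0.03 -0.09  0.  ] w 0.0136
```

```bash
python3 -m handwheel '[[[5,1,0],0,1],[[10,1,0],0,1],[[15,1,0],0,1],[[20,1,0],0,1],[[21,1,0],0,1]]' 50
python3 -c "
from h import *
goto((.4970,.2474,.226),-11)
p,d=camera('side');cv2.imwrite('pics/s2.png',cv2.resize(p[110:230,130:290],None,fx=4,fy=4))"
```

```text
time_s: 6.7
ee_pos: [0.4972, 0.2474, 0.2216]
eef_rot: [-2.989, 1.569, 3.103]
force: [0.2, -0.2, -1.4]
grip_width: 0.0141
t 6.7 grasp [0.4972 0.2474 0.2266] tilt 0.07 yaw y 79.02 shift [ 0.6 -0.1 -0.2] spin 0.0 q [ 0.4   0.31  1.5   0.    1.33 -0.98] F [ 0.2 -0.2 -1.4] M [-0.01  0.02  0.01] w 0.0141
```

View pics/s2.png

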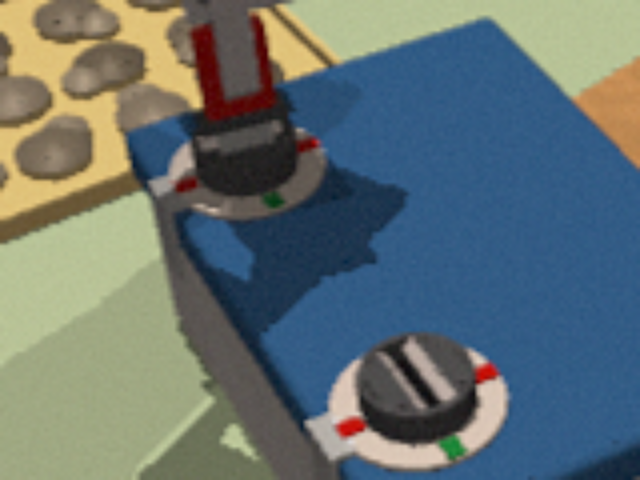

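The key is down in the open lock's slot at (240,110 in the crop), with low force. I turn clockwise.

```bash
python3 -m handwheel '[[[0,0,0],0.12,1],[[0,0,0],0.24,1],[[0,0,0],0.36,1],[[0,0,0],0.48,1],[[0,0,0],0.6,1]]' 55
python3 -m handwheel '[[[0,0,0],0.12,1],[[0,0,0],0.24,1],[[0,0,0],0.36,1],[[0,0,0],0.48,1],[[0,0,0],0.6,1]]' 55
python3 -c "
from h import *
goto((.4970,.2474,.226),-103)"
```

```text
time_s: 7.25
ee_pos: [0.497, 0.2466, 0.2218]
eef_rot: [-1.6, 1.568, -2.396]
force: [-2.7, -7.4, 2.0]
grip_width: 0.0139
time_s: 7.75
ee_pos: [0.4964, 0.2459, 0.2218]
eef_rot: [-1.018, 1.565, -2.419]
force: [-5.6, -4.5, 1.0]
grip_width: 0.0138
t 7.75 grasp [0.4964 0.246  0.2268] tilt 0.32 yaw y 9.69 shift [ 0.8  0.9 -1.3] spin 0.396 q [ 0.39  0.31  1.5  -0.    1.33  0.23] F [-5.6 -4.5  1. ] M [-1.11  1.52  0.1 ] w 0.0138
```

```bash
python3 -m handwheel '[[[0,0.5,-0.5],0.1,1],[[0,1,-1],0.2,1],[[0,1,-1],0.3,1],[[0,1,-1],0.38,1],[[0,1,-1],0.4,1]]' 55
python3 -c "
from h import *
goto((.4970,.2474,.226),-103)"
python3 -m handwheel '[[[0,0,0],0.03,1],[[0,0,0],0.06,1],[[0,0,0],0.06,1],[[0,0,0],0.06,1],[[0,0,0],0.06,1]]' 55
python3 -c "
from h import *
goto((.4970,.2474,.226),-103)"
```

```text
time_s: 8.25
ee_pos: [0.4961, 0.2469, 0.2216]
eef_rot: [-0.775, 1.562, -2.579]
force: [-7.8, -1.5, 0.7]
grip_width: 0.0141
t 8.25 grasp [0.4962 0.2469 0.2266] tilt 0.49 yaw y -13.38 shift [ 0.6  0.7 -0.6] spin -0.007 q [ 0.4   0.31  1.5  -0.    1.34  0.63] F [-7.8 -1.5  0.7] M [-0.47  1.93  0.12] w 0.0141
time_s: 8.75
ee_pos: [0.496, 0.2469, 0.2216]
eef_rot: [-0.725, 1.562, -2.588]
force: [-3.4, -1.1, 1.3]
grip_width: 0.0139
t 8.75 grasp [0.496  0.2469 0.2266] tilt 0.52 yaw y -16.77 shift [ 0.6  0.8 -0.8] spin -0.066 q [ 0.4   0.31  1.5  -0.    1.34  0.69] F [-3.4 -1.1  1.3] M [-0.49  1.01  0.71] w 0.0139
```

The torque about z jumped to 0.7 N m, so the lock is on its stop. I ease back into the middle of the play, then lift.

```bash
python3 -m handwheel '[[[0,0.5,-0.5],-0.05,1],[[0,0.5,-0.5],-0.1,1],[[0,0.5,-0.5],-0.14,1],[[0,0.5,-0.5],-0.14,1],[[0,0.5,-0.5],-0.14,1]]' 55
python3 -c "
from h import *
goto((.4970,.2474,.226),-96)"
python3 -m handwheel '[[[-5,0,0],0,1],[[-10,0,0],0,1],[[-18,0,0],0,1],[[-40,0,0],0,1],[[-65,0,0],0,1]]' 55
python3 -c "
from h import *
goto((.6363,-.2587,.29),6.3)"
```

```text
time_s: 9.25
ee_pos: [0.4967, 0.2473, 0.2217]
eef_rot: [-0.876, 1.562, -2.601]
force: [-0.6, 1.1, -1.4]
grip_width: 0.014
t 9.25 grasp [0.4968 0.2473 0.2267] tilt 0.49 yaw y -8.83 shift [ 0.7  0.2 -0.1] spin -0.049 q [ 0.4   0.31  1.5  -0.    1.34  0.55] F [-0.6  1.1 -1.4] M [-0.    0.16  0.01] w 0.014
time_s: 9.75
ee_pos: [0.4971, 0.2475, 0.2876]
eef_rot: [-0.885, 1.562, -2.61]
force: [0.6, -0.1, 0.1]
grip_width: 0.0139
t 9.75 grasp [0.4971 0.2475 0.2926] tilt 0.52 yaw y -8.85 shift [  3.9 215.4 478.8] spin -1.835 q [ 0.4   0.28  1.4  -0.    1.48  0.55] F [ 0.6 -0.1  0.1] M [-0.1   0.08 -0.02] w 0.0139
```

```bash
python3 -m handwheel '[[[0,20,44],0,1],[[0,40,88],0,1],[[0,60,132],0,1],[[0,80,176],0,1],[[0,98,218],0,1]]' 50
python3 -m handwheel '[[[0,18,40],-0.1,1],[[0,36,80],-0.24,1],[[0,54,120],-0.38,1],[[0,72,160],-0.52,1],[[0,90,195],-0.66,1]]' 50
python3 - <<'E'
from h import *
goto((.6363,-.2587,.20),6.3)
p,d=camera("top");np.savez("t2.npz",p=p,d=d);cv2.imwrite("pics/t2.png",cv2.resize(p[190:270,120:290],None,fx=4.5,fy=4.5,interpolation=2))
E
```

```text
time_s: 10.25
ee_pos: [0.5607, 0.015, 0.2891]
eef_rot: [-0.809, 1.563, -2.534]
force: [1.5, 0.5, -1.6]
grip_width: 0.0137
time_s: 10.75
ee_pos: [0.6197, -0.1938, 0.2905]
eef_rot: [-1.376, 1.563, -2.436]
force: [-0.1, 1.0, -0.7]
grip_width: 0.0139
t 10.75 grasp [ 0.6197 -0.1938  0.2955] tilt 0.45 yaw y 29.22 shift [ 95.8 -16.5  64.6] spin -1.171 q [-0.36  0.5   1.09 -0.01  1.56 -0.87] F [-0.1  1.  -0.7] M [-0.07  0.05  0.05] w 0.0139
```

View pics/t2.png

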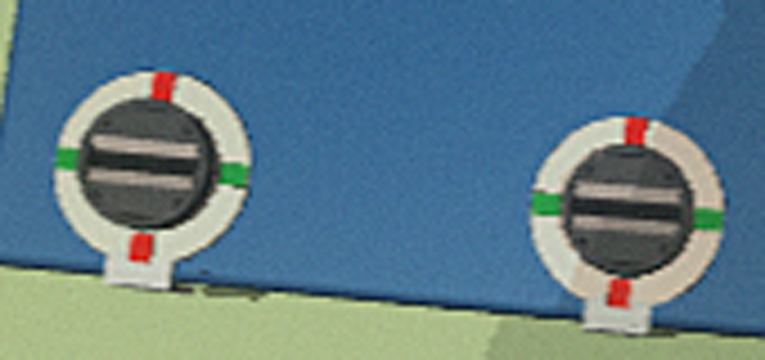

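Both slots are on the green marks: left at (145,163) and right at (628,208) in the crop. Now back over the stand.

```bash
python3 -m handwheel '[[[0,-8,30],-0.12,1],[[0,-16,64],-0.26,1],[[30,-16,64],-0.4,1],[[60,-16,64],-0.54,1],[[90,-16,64],-0.68,1]]' 50
python3 -m handwheel '[[[0,0,0],-0.12,1],[[0,0,0],-0.25,1],[[0,0,0],-0.38,1],[[0,0,0],-0.5,1],[[0,0,0],-0.5,1]]' 50
python3 - <<'E'
from h import *
goto((.6363,-.2587,.13),6.3)
i=camera_info("wrist");p,d=camera("wrist");cv2.imwrite("pics/w3.png",p);np.savez("w3.npz",p=p,d=d,T=i["extrinsics"]);P=pts(i,d)
hsv=cv2.cvtColor(p,cv2.COLOR_BGR2HSV)
red=((hsv[...,0]<8)|(hsv[...,0]>172))&(hsv[...,1]>170)&(hsv[...,2]>60)
zg=get_obs()["ee_pos"][2]+.005
q=P[red]; t=q[abs(q[:,2]-(zg-.005+.028))<.006]; print(len(q),len(t),np.percentile(q[:,2],[1,50,99])-zg); r=cv2.minAreaRect(t[:,:2].astype(np.float32)); print("keytop",r)
E
```

```text
time_s: 11.3
ee_pos: [0.6374, -0.2629, 0.1991]
eef_rot: [-2.012, 1.562, -2.378]
force: [0.1, -1.1, -1.1]
grip_width: 0.0139
time_s: 11.8
ee_pos: [0.6375, -0.2629, 0.1997]
eef_rot: [-2.461, 1.562, -2.326]
force: [-0.5, 0.8, -0.4]
grip_width: 0.0138
t 11.8 grasp [ 0.6376 -0.2629  0.2047] tilt 0.5 yaw y 97.74 shift [74.7  4.7 -0.2] spin 0.025 q [-0.44  0.64  1.08 -0.01  1.43 -2.15] F [-0.5  0.8 -0.4] M [ 0.02  0.   -0.02] w 0.0138
3286 2397 [-0.02777051  0.02122549  0.02317052]
keytop ((0.6379148960113525, -0.26257821917533875), (0.03870102018117905, 0.013590622693300247), 8.26400089263916)
```

View pics/w3.png

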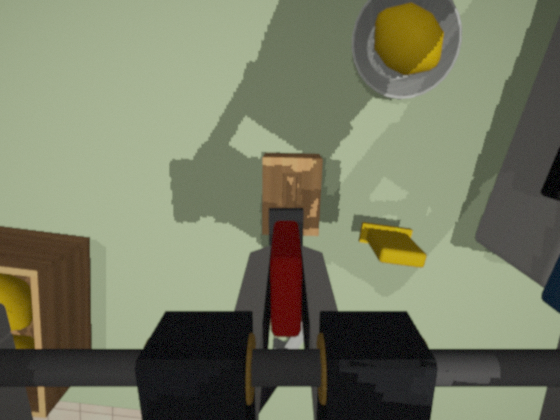

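The key is unshifted in the jaws: its centre is within 0.5 mm and its yaw within 0.5°. The stand is visible at (291,195). I correct the position and descend to just above the mouth.

```bash
python3 -m handwheel '[[[0,4.5,0],0.03,1],[[25,4.5,0],0.03,1],[[50,4.5,0],0.03,1],[[82,4.5,0],0.03,1],[[82,4.5,0],0.03,1]]' 50
python3 -c "
from h import *
goto((.6361,-.2587,.08),6.3)"
```

```text
time_s: 12.35
ee_pos: [0.6348, -0.2582, 0.1134]
eef_rot: [-2.971, 1.558, -2.874]
force: [0.0, 0.3, -1.6]
grip_width: 0.0137
t 12.35 grasp [ 0.6348 -0.2582  0.1184] tilt 0.73 yaw y 95.57 shift [38.4 -0.6  1.7] spin -0.013 q [-0.44  0.7   1.18 -0.01  1.27 -2.1 ] F [ 0.   0.3 -1.6] M [ 0.    0.02 -0.04] w 0.0137
```

```bash
python3 -m handwheel '[[[5,-0.5,1.5],-0.01,1],[[14,-0.5,1.5],-0.01,1],[[23,-0.5,1.5],-0.01,1],[[32,-0.5,1.5],-0.01,1],[[37.5,-0.5,1.5],-0.01,1]]' 50
python3 -c "
from h import *
goto((.6361,-.2587,.08),6.3)"
```

```text
time_s: 12.85
ee_pos: [0.6357, -0.2586, 0.0751]
eef_rot: [-3.011, 1.557, -2.904]
force: [-12.3, 0.2, 43.9]
grip_width: 0.0138
t 12.85 grasp [ 0.6357 -0.2586  0.0801] tilt 0.76 yaw y 96.13 shift [ 0.1 -0.1  0.4] spin -0.003 q [-0.44  0.74  1.2  -0.01  1.21 -2.11] F [-12.3   0.2  43.9] M [0.08 1.47 0.02] w 0.0138
```

The collar is on the stand, pressing with 44 N. I ease up a little, release to about 47 mm and rise.

```bash
python3 -m handwheel '[[[-0.7,0,0],0,1],[[-0.7,0,0],0,1],[[-0.7,0,0],0,0],[[-0.7,0,0],0,0],[[-0.7,0,0],0,0]]' 20
python3 -m handwheel '[[[0,0,0],0,0],[[-10,0,0],0,0],[[-40,0,0],0,0],[[-80,0,0],0,0],[[-120,0,0],0,0]]' 
python3 - <<'E'
from h import *
goto((.6361,-.2587,.08),6.3)
i=camera_info("wrist");p,d=camera("wrist");P=pts(i,d)
hsv=cv2.cvtColor(p,cv2.COLOR_BGR2HSV)
red=((hsv[...,0]<8)|(hsv[...,0]>172))&(hsv[...,1]>170)&(hsv[...,2]>60)
q=P[red]; t=q[(q[:,2]>.09)&(q[:,2]<.12)]; print(len(q),len(t)); print("keytop",cv2.minAreaRect(t[:,:2].astype(np.float32)),np.median(t[:,2]))
p2,_=camera("side");cv2.imwrite("pics/end.png",np.hstack([cv2.resize(p,(440,330)),cv2.resize(p2[235:355,320:450],(357,330))]))
E
```

```text
time_s: 13.35
ee_pos: [0.6357, -0.2586, 0.0759]
eef_rot: [-2.999, 1.558, -2.892]
force: [0.3, -0.4, 0.3]
grip_width: 0.0345
time_s: 13.85
ee_pos: [0.6371, -0.2582, 0.1981]
eef_rot: [-2.991, 1.558, -2.884]
force: [-0.0, -0.9, 0.1]
grip_width: 0.0469
t 13.85 grasp [ 0.6371 -0.2581  0.2031] tilt 0.75 yaw y 96.13 shift [123.1  -0.2   0.5] spin -0.003 q [-0.44  0.64  1.08 -0.01  1.43 -2.11] F [-0.  -0.9  0.1] M [ 0.05 -0.01  0.07] w 0.0469
995 853
keytop ((0.6356340050697327, -0.25835078954696655), (0.038047563284635544, 0.013319917023181915), 5.849705696105957) 0.10153195709302865
```

View pics/end.png

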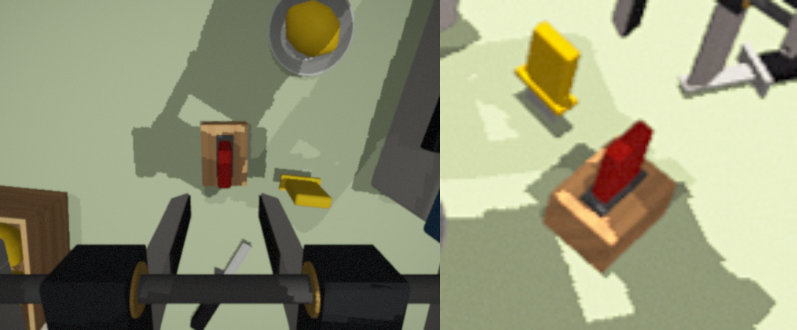

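The key stands upright in its stand, at (224,160) in the left half and (620,175) in the right. Its top height is the same as at the start, 0.1015 m. The gripper is clear, so I hand in.

```bash
python3 -c "
from station import *
print(hand_in())"
```

```text
the job is handed in; nothing more can be done
None
```

The open lock (the left one in the top view) is turned home with the red key, and the key is back upright in its stand. The job was handed in at about 14 s of the 54 s allowed; `hand_in()` reports no verdict.

- **Locks:** I turned the key about 95° clockwise, until the moment about z rose to 0.7 N m, the hard stop. The top view after that shows both slots on their green marks. I judged this by eye and did not measure the final angles.
- **Key:** Its centre is within about 1.5 mm of the stand's measured centre. Its top is at 0.1015 m, as at the start, so it is fully down. It looks upright in the last picture.
- **Forces:** Seating the key pressed it into the stand with 44 N at the wrist, well under the 120 N wrist limit. I eased off before letting go, and at the end the robot touched nothing.

No check failed or disagreed.

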